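# Lever open the wide dowel box with the filling knife

### The job

Pick up the flat-bladed filling knife, slide its blade into the slot under the lid of the wider of the two wooden boxes (two dark plugs in its lid) and lever the lid up with the blade until it stands open by itself, at least halfway to upright. Do not touch that box with the gripper or arm, and leave the narrower box shut. Then lay the knife down flat on the bench without dropping it.

Things in the scene. Friction and masses are not known exactly. Their poses are not given: they have to be found in the camera images.
- knife: Loose filling knife, 110 g: flat-sided wooden handle 110 long x 20 wide x 22 high (mm), thin level steel blade reaching 95 mm beyond it. Origin: underside of the handle, 28 mm behind its front end, near the balance point: grip across it here. x points to the blade's tip (at the start roughly -y), z up. A round-shanked awl of like size, not needed, lies 120 mm or more beside it.
- knife_tip (a point): Middle of the end edge of the knife's blade (28 wide, 2 thick, level with the handle's mid-height): 123 mm ahead of knife's origin along x and 11 mm above it; axes as the knife's.
- wide_box: The wider wooden box, fixed to the bench: 110 deep (its x), 120 wide (its y), walls 10, 66.5 mm high with its flat 8 mm lid, which has two dark round plugs. Origin: centre of its underside, z up. Its front faces its -x, roughly world +y. Hollow: inside it is free above 21 mm. The lid's free edge is flush with the front; its hinge runs along y at x = +55, z = 58.5 mm.
- wide_slot (a point): Middle of the mouth of the wide box's slot, below the lid's front edge, in the front face: at x = -55, z = 50 mm in the box's frame, axes as the box's. The front wall is lower than the others, so the slot is open from 42 to 58 mm above the bench and 100 mm wide, and leads level (+x) into the hollow box.
- wide_lid (a joint): Opening angle of the wide box's lid, rad: 0 shut, growing as the front edge rises, up to 1.8. The 100 g lid has a stiff friction hinge and stays where it is left; it takes about 2 N upwards near the front edge to raise it.
- narrow_box: A bystander: the same kind of box, fixed, but 84 mm wide (its y) and with one dark plug in its lid; otherwise the same depth, height, slot and axes. It stands beside the wide box, nearer to or farther from the robot.
- narrow_lid (a joint): Opening angle of the narrow box's lid, rad: 0 shut. It must stay shut.
There are look-alikes about, which are no part of the job. Leave any green look-alike of the knife alone.

How it is judged (in metres and radians):
On the way:
1. the knife, pressing on the wide box's lid, has raised it by 0.35 rad (20 degrees) or more (value of joint wide_lid above 0.35 rad and contact force between knife and wide_box above 0.2 N), for 0.1 s.
At the end, for the whole second after the job is handed in: The wide box's lid stands open by itself at 0.7 rad (40 degrees) or more, the narrow box's lid is shut (under 0.1 rad), and the knife lies at rest on the bench, its handle and tip both lower than 30 mm (value of joint wide_lid above 0.7 rad and velocity of joint wide_lid below 0.05 rad/s and value of joint narrow_lid below 0.1 rad and height (world z) of each of knife, knife_tip below 0.03 m and linear speed of knife below 0.03 m/s); the robot touches nothing.
It fails at once if the gripper or arm presses on the wide box or its lid with over 1 N (contact force between any of the fingers, the arm and wide_box above 1 N).
It fails at once if the narrow box's lid is raised by more than 0.1 rad (value of joint narrow_lid above 0.1 rad).
It fails at once if the knife is dropped: out of the fingers while more than 80 mm above the bench (height (world z) of knife above 0.08 m and contact force between the fingers and knife below 0.05 N).
It also fails if it takes over 51 s, if anything falls off the work surface, if the arm or the gripper's body presses on something with over 40 N, if the wrist force passes 120 N, or if a joint passes its speed limit or range.

### The arm

A 6-joint arm with a two-finger parallel gripper is mounted at the origin on the work surface. World frame = base frame: x ahead of the robot, y to its left, z up, the work surface at z = 0. Lengths are in mm, angles in rad, forces in N, time in s.
With the tool pointing down it reaches from about 275 to 725 mm from the base axis. Payload 15.9 kg.
Tool frame: the origin (TCP) lies midway between the tips of the shut fingers; the grasp point (between the pads) lies 19 mm behind it; z points along the fingers, y is the line along which they close (so a half turn about z gives the same grasp; the last joint's range is limited). The gripper opens to 85 mm and grips with 20 to 120 N. Pads are 22 mm wide; open, the fingers measure 114 mm over their backs; the gripper's body (76 mm by 85 mm) begins 54 mm behind the grasp point. The pads swing forward as they close: fully open they stand 13 mm farther back than shut.
Start: joints at [1.281, 0.213, -0.034, 1.323, 0, 1.571], TCP at [142.874, 479.137, 231.306] pointing down, gripper open.
Joint ranges: [-2.98, 2.98], [-0.74, 1.72], [-1.14, 1.35], [-2.1, 2.04], [-1.57, 1.44], [-3.14, 3.14]. Speed limits (rad/s): [1.89, 1.89, 2.39, 2.57, 3.14, 3.14].

### API

Orientations are given as a rotation vector (axis times angle).
In Python, from station import manip, ik, read_state, vision, job_done gives the robot as it stands. Calls block until the motion is done:
- manip.reach(position, orientation): joint-space move of the TCP to a pose.
- manip.servo_line(position, rotation=None, vel=150, f_stop=None): straight line of the TCP; rotation=None keeps the orientation; vel is the mean speed in mm/s. With f_stop (N) it stops when the force on the tool has changed by that much, and returns True; else False.
- manip.set_joints(angles): joint-space move.
- manip.set_gripper(opening): finger opening in mm; the grip force is fixed at half the most; returns when the fingers have stopped.
- manip.hold(seconds).
- ik(position, orientation): joint angles nearest the present ones, or None.
- read_state(): the state.
- vision.capture(name): name is "side" or "top" or "wrist"; returns the picture (400x640x3 uint8, red, green, blue); there is no depth.
- vision.camera_info(name): a dict with "fov_y" (degrees; the focal length in pixels is half the picture's height over the tangent of half this angle, whatever the lens; pixels are square), "cx", "cy" (the principal point, pixels), "dist_coeffs" ([k1, k2, p1, p2, k3] as OpenCV has them; the pictures are not rectified), "origin" and "rotation" of the camera in the world. Camera axes: x right, y up, looking along -z (the intrinsics and any distortion apply to the point x, -y, -z); pixel columns grow to the right and rows downward; lengths in mm; the calibration is good to about 2 mm. A picture is of the moment at which its call begins: read the wrist's pose just before it. camera_info takes no time and is no camera call; for the wrist camera it gives the pose at the moment of the call.
A pose or a line that the arm cannot do raises manip.MotionError and nothing moves.
- job_done(): hands the job in; it is judged then, once.
The state is a dict: "time_s": time; "qpos": joint angles; "dq": joint speeds; "effort": joint torques, N m; "tool_pos": TCP position; "tcp_rot": TCP orientation; "ft_force": force on the tool from outside, world axes, zero at the start; "torque": the same for the moment, N m; "opening": finger opening in mm; "gripper_force": force on a finger pad.
Only numpy, scipy, OpenCV 4.12 (cv2) and the standard library are available. Lean on these libraries where they do the work, as an engineer would, in place of code of your own. Each camera call takes 0.05 s, during which the arm holds its last target. There are 200 camera calls.

## Working session

There is one attempt and no reset: what is moved stays moved. The work goes in short steps, each a Python script; the robot and the scene stay as the last script left them, time stands still between calls to the robot, and variables do not carry over. Pictures are saved under pics/ and viewed, at most 10 in all, crops included, and the job is handed in when it is done.

```bash
mkdir -p pics
python3 - <<'E'
from station import *
import cv2,numpy as np
for n in ("top","side"):
    print(n,vision.camera_info(n)); cv2.imwrite(f"pics/{n}0.png",vision.capture(n)[:,:,::-1])
print(read_state())
E
```

```text
top {'fov_y': 51.9871099824445, 'cx': 319.51957705244973, 'cy': 197.16620951003495, 'dist_coeffs': array([-0.02304981,  0.        ,  0.        ,  0.        ,  0.        ]), 'origin': array([ 373.12257076,  155.64269006, 1207.14360404]), 'rotation': array([ 0.06730758, -0.09951475, -1.54893722])}
side {'fov_y': 52.234821941966906, 'cx': 325.6805084968714, 'cy': 197.5179643745314, 'dist_coeffs': array([0.00663899, 0.        , 0.        , 0.        , 0.        ]), 'origin': array([ 266.49132535, -812.5256076 ,  743.38237131]), 'rotation': array([ 0.96920765, -0.10203526, -0.21013105])}
{'time_s': 0.1, 'qpos': array([ 1.28098166e+00,  2.13316309e-01, -3.49550961e-02,  1.32350488e+00,
       -3.88757815e-06,  1.57081565e+00]), 'dq': array([ 0.00169601, -0.00097058,  0.00236614,  0.00063515,  0.00072661,
       -0.00234977]), 'effort': array([ 3.60879174e-03, -6.87245965e+01,  4.87808883e+01,  1.21367644e-02,
        2.43965469e-04, -4.40301142e-05]), 'tool_pos': array([142.80488792, 478.86774297, 230.87734319]), 'tcp_rot': array([-4.53658381e-01, -3.10852558e+00,  1.52400572e-03]), 'ft_force': array([ 0.59292625, -0.3521151 , -0.13541786]), 'torque': array([-0.01176215, -0.00393237,  0.00701347]), 'gripper_force': 0.0, 'opening': 85.16291579084273}
```

View pics/top0.png

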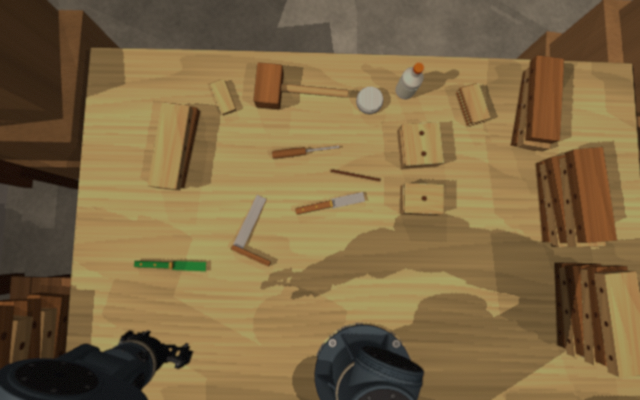

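View pics/side0.png

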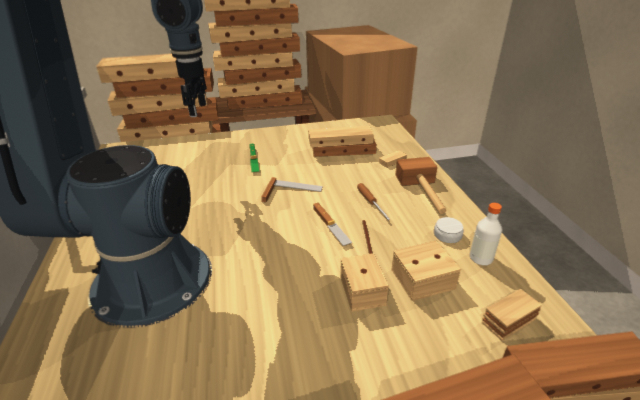

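Top view: the candidates for the knife are the brown-handled flat blade at (331,204), the awl with its thin round shank at (307,151), the green look-alike at (170,265) and the square at (250,230). Boxes: wide with two plugs at (421,144), narrow with one plug at (423,198). I choose the knife at (331,204) and the box at (421,144), and check both in one crop.

Run:
```python
import cv2
im=cv2.imread("pics/top0.png")[110:230,270:460]
cv2.imwrite("pics/top_crop.png",cv2.resize(im,None,fx=4,fy=4,interpolation=cv2.INTER_CUBIC))
```

```text
(no output)
```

View pics/top_crop.png

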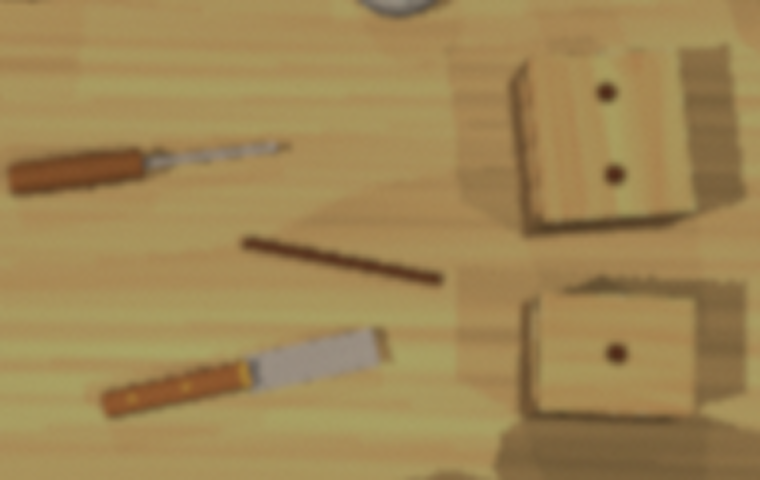

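The crop confirms the choice: the knife has a flat blade, with handle end at (104,405), ferrule at (250,374) and tip at (380,344). The two-plug lid has corners (527,55), (680,48), (693,212) and (540,222). Next I locate these in the world.

```bash
cat > h.py <<'E'
from station import *
import numpy as np,cv2
from scipy.spatial.transform import Rotation as R
def ray(n,uv,info=None):
    c=info or vision.camera_info(n); f=200/np.tan(np.radians(c["fov_y"]/2))
    K=np.array([[f,0,c["cx"]],[0,f,c["cy"]],[0,0,1]])
    p=cv2.undistortPoints(np.array(uv,float).reshape(-1,1,2),K,c["dist_coeffs"]).reshape(-1,2)
    return c["origin"],R.from_rotvec(c["rotation"]).apply(np.c_[p[:,0],-p[:,1],-np.ones(len(p))])
def onz(n,uv,z,info=None):
    o,d=ray(n,uv,info); return o+d*((np.asarray(z,float)-o[2])/d[:,2])[:,None]
def proj(n,P,info=None):
    c=info or vision.camera_info(n); f=200/np.tan(np.radians(c["fov_y"]/2))
    K=np.array([[f,0,c["cx"]],[0,f,c["cy"]],[0,0,1]])
    q=R.from_rotvec(c["rotation"]).inv().apply(np.atleast_2d(P)-c["origin"])*[1,-1,-1]
    return cv2.projectPoints(q,np.zeros(3),np.zeros(3),K,c["dist_coeffs"])[0].reshape(-1,2)
E
python3 - <<'E'
from h import *
cr=lambda a:(np.array(a)+.5)/4-.5+[270,110]
np.set_printoptions(precision=1,suppress=True)
w=onz("top",cr([(527,55),(680,48),(693,212),(540,222)]),[66.5]*4)
n=onz("top",cr([(535,292),(695,298),(695,413),(537,410)]),[66.5]*4)
k=onz("top",cr([(104,405),(250,374),(380,344)]),[22,22,12])
for b in (w,n):
    print(b, b.mean(0)); 
    for i in range(4): print(np.linalg.norm(b[i]-b[i-1]))
    d=(b[1]+b[2]-b[0]-b[3])/2; print("ang",np.degrees(np.arctan2(d[1],d[0])))
    l=(b[0]+b[1]-b[2]-b[3])/2; print("ang y",np.degrees(np.arctan2(l[1],l[0])))
print(k,np.linalg.norm(np.diff(k,axis=0),axis=1)); d=k[2]-k[0];print(np.degrees(np.arctan2(d[1],d[0])))
E
```

```text
[[ 713.2  -97.5   66.5]
 [ 721.5 -208.4   66.5]
 [ 601.7 -216.1   66.5]
 [ 591.9 -106.4   66.5]] [ 657.1 -157.1   66.5]
121.70003877729684
111.2285801649983
119.98833140165317
110.16641372700283
ang -85.3141622926529
ang y 3.920645268020421
[[ 541.7 -102.6   66.5]
 [ 539.9 -216.7   66.5]
 [ 458.4 -215.6   66.5]
 [ 458.2 -103.8   66.5]] [ 499.5 -159.7   66.5]
83.4378430381599
114.04064099544303
81.58102593076438
111.7696198000782
ang -90.40020365907745
ang y 0.03559579566619018
[[458.7 200.8  22. ]
 [483.5  95.5  22. ]
 [508.5  -0.3  12. ]] [108.2  99.5]
-76.08691557781393
```

```bash
cat >> h.py <<'E'
def rot(yaw,flip):   # tool down, tool x along knife x (or opposite)
    a=np.radians(yaw); x=np.array([np.cos(a),np.sin(a),0])*(-1 if flip else 1); z=np.array([0,0,-1.])
    return R.from_matrix(np.c_[x,np.cross(z,x),z]).as_rotvec()
E
python3 - <<'E'
from h import *
np.set_printoptions(precision=2,suppress=True)
for fl in (0,1):
    for p,y in (((478,121,120),-76.1),((653,38,41),-85.7),((655,-10,150),-85.7)): print(fl,ik(p,rot(y,fl)))
FL=min((0,1),key=lambda f:abs(ik((478,121,120),rot(-76.1,f))[5])); print(FL)
manip.set_gripper(60)
manip.reach((478,121,120),rot(-76.1,FL))
manip.servo_line((478,121,40))
s=read_state(); print(s["time_s"],s["tool_pos"])
i=vision.camera_info("wrist"); im=vision.capture("wrist"); cv2.imwrite("pics/w1.png",im[:,:,::-1])
d=np.array([np.cos(np.radians(-76.1)),np.sin(np.radians(-76.1)),0])
k=np.array([478,121,22]); print(proj("wrist",[k,k-82*d,k+28*d,k+123*d-[0,0,10]],i))
E
```

```text
0 [ 0.25  0.25 -0.28  1.05  0.   -1.57]
0 [ 0.06  0.62  0.09  1.04  0.   -1.59]
0 [-0.02  0.56  0.27  1.28  0.   -1.66]
1 [ 0.25  0.25 -0.28  1.05  0.    1.58]
1 [0.06 0.62 0.09 1.04 0.   1.55]
1 [-0.02  0.56  0.27  1.28  0.    1.48]
0
3.8 [478.34 121.2   40.64]
[[316.72 243.84]
 [316.75 357.69]
 [316.71 196.38]
 [316.72  -2.57]]
```

View pics/w1.png

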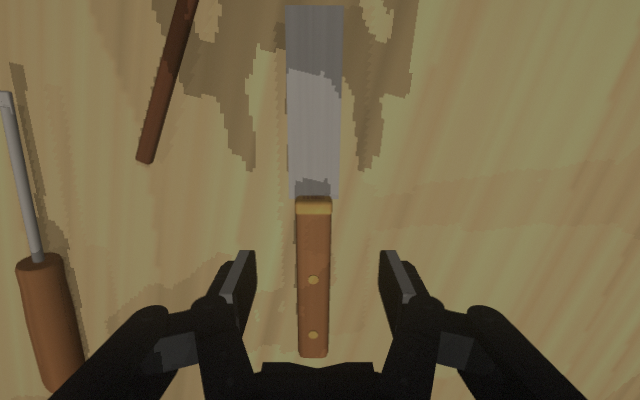

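The wrist view shows the knife centred between the fingers, with handle front at (313,197) against a predicted (317,196) and tip at (315,5). I'll grasp, lift and measure the tip.

Run:
```python
from h import *
np.set_printoptions(precision=2,suppress=True)
print(manip.servo_line((478,121,2.5),vel=60,f_stop=15)); s=read_state(); print(s["tool_pos"],s["ft_force"])
manip.set_gripper(0); s=read_state(); print(s["opening"],s["gripper_force"],s["ft_force"],s["tool_pos"])
manip.servo_line((478,121,130),vel=100)
manip.reach((654,40,130),rot(-85.7,0))
s=read_state(); print(s["time_s"],s["tool_pos"],s["ft_force"],s["opening"])
a=np.radians(-85.7);d=np.array([np.cos(a),np.sin(a),0]); k=s["tool_pos"]+[0,0,8.5]
for n in ("top","side"):
    im=vision.capture(n); p=proj(n,[k+28*d+[0,0,0],k+123*d]); print(n,p)
    c=p[1].astype(int); x0,y0=c-[60,50]; print(x0,y0)
    cv2.imwrite(f"pics/{n}2.png",cv2.resize(im[y0:y0+100,x0:x0+120,::-1],None,fx=4 ,fy=4,interpolation=cv2.INTER_CUBIC))
A,B=[cv2.imread(f"pics/{n}2.png") for n in ("top","side")]
cv2.imwrite("pics/both2.png",cv2.resize(np.hstack([A,B]),None,fx=800/960,fy=800/960))
```

```text
False
[478.09 121.02   2.59] [-0.67  1.01  0.87]
18.550633476205903 59.40530776977539 [-1.61 -0.92  7.15] [478.31 121.09   3.  ]
7.2917 [653.46  40.15 129.39] [ 0.12  0.65 -0.98] 18.902652190857726
top [[366.51 135.72]
 [401.73 134.01]]
341 84
side [[401.69 196.56]
 [418.83 217.26]]
358 167
```

View pics/both2.png

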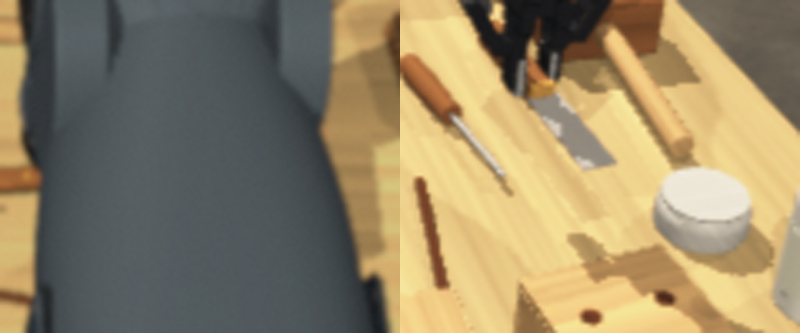

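The top view is blocked by the arm. In the side view the blade tip sits at about (418.3,216.8) against a predicted (418.8,217.3), so the in-hand model holds. The lid's front-left corner appears at about (394,252). Next I go to the pre-insert pose and check against the wrist camera.

```bash
cat >> h.py <<'E'
a=np.radians(-85.7); D=np.array([np.cos(a),np.sin(a),0]); L=np.array([-D[1],D[0],0])
C=np.array([657.1,-157.1,0])
def bx(x,y,z): return C+x*D+y*L+[0,0,z]
def tcp(x,z): return bx(x-123,0,z-8)   # TCP for blade tip at box x,z
E
python3 - <<'E'
from h import *
np.set_printoptions(precision=2,suppress=True)
print("side",proj("side",[bx(-55,-60,66.5),bx(-55,60,66.5)]))
manip.servo_line(tcp(-75,95),vel=120); manip.servo_line(tcp(-75,50),vel=100)
s=read_state(); print(s["time_s"],s["tool_pos"],tcp(-75,50),s["ft_force"])
i=vision.camera_info("wrist"); im=vision.capture("wrist"); cv2.imwrite("pics/w3.png",im[:,:,::-1])
print(proj("wrist",[bx(-55,-60,66.5),bx(-55,60,66.5),bx(-75,0,50)],i))
E
```

```text
side [[393.07 250.02]
 [436.31 240.45]]
8.5167 [642.66  40.35  42.6 ] [642.25  40.34  42.  ] [-0.23  0.62 -1.23]
[[ 516.18 -119.03]
 [ 116.51 -118.59]
 [ 316.38  -27.77]]
```

View pics/w3.png

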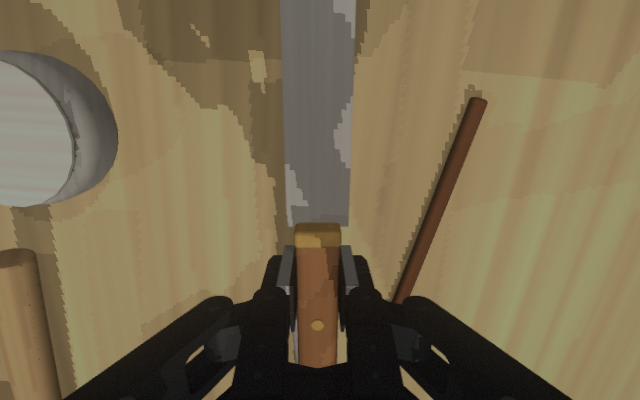

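Run:
```python
from h import *
np.set_printoptions(precision=2,suppress=True)
st=manip.servo_line(tcp(-27,50),vel=60,f_stop=8); s=read_state(); print(st,s["time_s"],s["tool_pos"],tcp(-27,50),s["ft_force"])
if not st:
    r=82
    for th in (0.0,.12,.25,.4,.55,.7):
        manip.servo_line(tcp(55-r*np.cos(th),57.5+r*np.sin(th)),vel=50); s=read_state(); print(th,s["time_s"],s["ft_force"],s["torque"],s["opening"])
    print(s["tool_pos"])
im=vision.capture("side"); cv2.imwrite("pics/s4.png",cv2.resize(im[130:310,330:510,::-1],None,fx=3,fy=3,interpolation=cv2.INTER_CUBIC))
print(proj("side",[bx(55-110*np.cos(.7),0,58.5+110*np.sin(.7)),bx(55,0,66)]))
```

```text
False 9.5167 [645.84  -7.28  41.97] [645.85  -7.52  42.  ] [ 0.25 -0.02 -1.37]
0.0 9.8167 [-1.06  0.38 -0.31] [ 0.04  0.04 -0.01] 18.674574640091166
0.12 10.1667 [ 0.01  0.69 -0.99] [ 0.02 -0.03 -0.04] 18.6140896622238
0.25 10.5333 [-0.71 -0.58 -0.4 ] [ 0.05 -0.02  0.04] 18.789423599867487
0.4 10.925 [ 0.19  0.17 -0.98] [0.02 0.05 0.01] 18.659629455409892
0.55 11.3167 [ 0.12 -0.8  -1.  ] [0.   0.03 0.01] 19.064272062186145
0.7 11.7083 [ 0.3  -0.52 -0.  ] [ 0.02  0.01 -0.02] 18.69919871698839
[647.55 -27.06 102.68]
[[423.16 231.86]
 [437.43 275.48]]
```

View pics/s4.png

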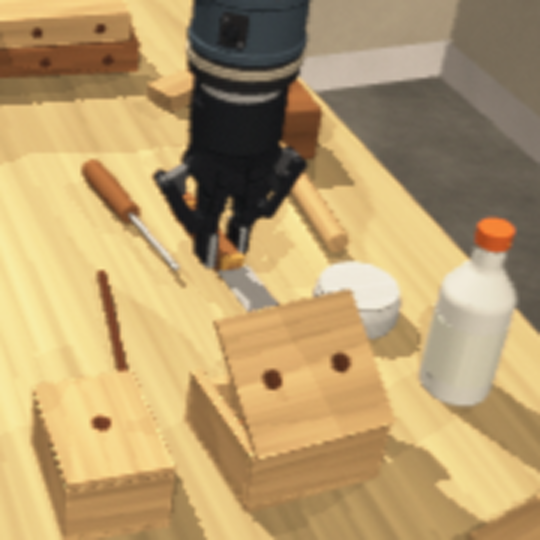

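The lid is up with its front edge middle at side pixel (425,233), against (423,232) predicted for 0.7 rad. The narrow lid at about (364,271) is shut. I'll raise it further, withdraw and lay the knife where it was.

Run:
```python
from h import *
np.set_printoptions(precision=2,suppress=True)
r=82
for th in (.85,1.0,1.15,1.25): manip.servo_line(tcp(55-r*np.cos(th),57.5+r*np.sin(th)),vel=50)
s=read_state(); print(s["time_s"],s["ft_force"],s["opening"])
manip.servo_line(tcp(-85,57.5+r*np.sin(1.25)),vel=80)
manip.reach((478,121,120),rot(-76.1,0))
manip.servo_line((478,121,25),vel=80)
print(manip.servo_line((478,121,2.3),vel=20,f_stop=5)); s=read_state(); print(s["time_s"],s["tool_pos"],s["ft_force"])
manip.hold(.3); manip.set_gripper(50); manip.hold(.3)
manip.servo_line((478,121,120),vel=80)
manip.reach((330,200,230),rot(-76.1,0))
s=read_state(); print(s["time_s"])
im=vision.capture("side"); cv2.imwrite("pics/s5.png",cv2.resize(im[130:330,290:520,::-1],None,fx=3,fy=3,interpolation=cv2.INTER_CUBIC))
```

```text
13.25 [ 0.15 -1.29 -1.16] 18.38423924209639
True
17.925 [477.85 120.97   3.  ] [-0.8   0.3   7.87]
21.3667
```

View pics/s5.png

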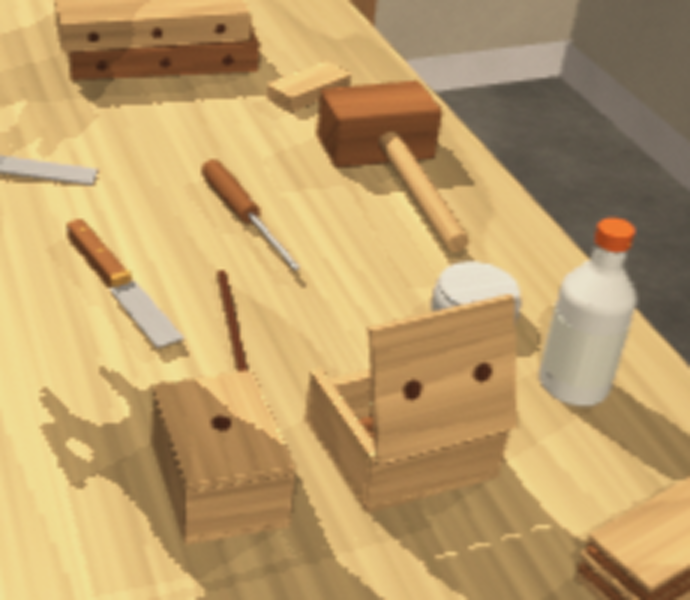

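The wide lid stands wide open at about (440,375) in the crop, the narrow lid at (222,423) is shut, and the knife lies flat at (125,285) with the gripper clear.

```bash
python3 -c "
from station import *
print(job_done())"
```

```text
the job is handed in; nothing more can be done
None
```

I levered the wide box's lid open to roughly 1.2 rad with the knife and it stays up by itself; the narrow box is still shut, the knife lies flat on the bench, and the job is handed in at about 21 s (the hand-in returned no verdict).

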